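# Build the hand bridge over a lacquer panel

### The job

Set up a hand rest over the wet lacquer panel: stand the tall square block in the middle of the thin cork pad on one side of the panel and the short round stub in the middle of the thick riser on the other side, then lay the wooden bridge plank level across the top of both, straight across and centred over the panel, and put the brass weight on the plank directly over the tall block. Stand the ink tin upright in the middle of the round cork coaster behind the panel. Nothing may touch the wet panel at any time.

Things in the scene. Friction and masses are not known exactly. Their poses are not given: they have to be found in the camera images.
- panel: Fixed low lacquered panel, 120 (its x) x 90 (its y) mm, 12 mm high, dark with a thin brass ring in the middle. Origin: centre of the underside, on the bench (z = 0). Wet: must not be touched. Its y axis points along the line on which pad and riser stand; its x axis points roughly away from the robot, towards the coaster. It may be turned up to 0.3 rad.
- pad: Fixed thin square cork pad, 64 x 64 mm, 5 mm thick, flat on the bench, its middle 90 mm from the panel's middle along the panel's y axis, to the left (+y) or the right (-y). Origin: centre of the underside (z = 0).
- riser: Fixed square dark wooden riser, a thick block, 64 x 64 mm, 30 mm high, standing on the bench 90 mm from the panel's middle on the side opposite the pad. Origin: centre of the underside (z = 0).
- coaster: Fixed round cork coaster, 76 mm across, 4 mm thick, flat on the bench on the far side of the panel from the robot (105 to 120 mm behind the panel's middle, up to 80 mm to either side). Origin: centre of the underside (z = 0).
- tall_block: Loose upright pale wooden block, 44 x 44 mm square, 60 mm high, about 90 g, grey felt band near its foot. Origin: centre of the underside, z axis up, x and y along its square sides. On the 5 mm pad its top is as high as the stub's on the riser (65 mm).
- short_stub: Loose upright pale wooden round stub, 44 mm across, 35 mm high, about 50 g, grey felt band near its foot. Origin: centre of the underside, z axis up.
- bridge: Loose flat wooden plank, 230 (its x) x 44 (its y) x 16 mm thick, about 110 g, lying flat on the bench at one side, roughly along the robot's forward direction. Same at both ends. Origin: centre of the underside, z axis up.
- weight: Loose round brass weight, about 350 g: body 42 mm across and 26 mm high, a cone to 30 mm, then a round knob 18 mm across up to 50 mm, to be taken by the knob. Origin: centre of the underside, z axis up.
- tin: Loose closed round steel ink tin, 54 mm across (55 at the lid), 60 mm high, about 120 g. Origin: centre of the underside, z axis up.
Mind the look-alikes: they are no part of the job. What is shaped like the short_stub but pink is not meant.

How it is judged (in metres and radians):
At the end, for the whole second after the job is handed in: Upright, level (0.06 rad), at rest: tall block on pad, stub on riser, tin on coaster, each within 12 mm of the middle; plank on both blocks within 15 mm of the panel's middle and 0.15 rad of its y axis; weight on the plank within 15 mm of over the tall block; heights within 4 mm (horizontal distance between tall_block and pad below 0.012 m and height (world z) of tall_block between 0.001 and 0.009 m and angle between each of tall_block, short_stub, tin, weight, bridge's own z axis and vertical below 0.06 rad and linear speed of each of tall_block, short_stub, tin, weight, bridge below 0.02 m/s and horizontal distance between short_stub and riser below 0.012 m and height (world z) of short_stub between 0.026 and 0.034 m and horizontal distance between tin and coaster below 0.012 m and height (world z) of tin between 0 and 0.008 m and horizontal distance between weight and tall_block below 0.015 m and height (world z) of weight between 0.077 and 0.085 m and horizontal distance between bridge and panel below 0.015 m and height (world z) of bridge between 0.061 and 0.069 m and angle between the x axis of bridge and the y axis of panel, either way round below 0.15 rad); the robot touches nothing.
It fails at once if something touches the wet lacquer panel (contact force between panel and anything else above 0.3 N).
It also fails if it takes over 131 s, if anything falls off the work surface, if the arm or the gripper's body presses on something with over 40 N, if the wrist force passes 120 N, or if a joint passes its speed limit or range.

### The arm

A 6-joint arm with a two-finger parallel gripper is mounted at the origin on the work surface. World frame = base frame: x ahead of the robot, y to its left, z up, the work surface at z = 0. Lengths are in mm, angles in rad, forces in N, time in s.
With the tool pointing down it reaches from about 350 to 975 mm from the base axis. Payload 7.1 kg.
Tool frame: the origin (TCP) lies between the finger pads; the fingertips stand 19 mm ahead of it and the grasp point (between the pads) is the TCP; z points along the fingers, y is the line along which they close (so a half turn about z gives the same grasp; the last joint's range is limited). The gripper opens to 88 mm and grips with 3 to 60 N. Pads are 20 mm wide; open, the fingers measure 115 mm over their backs; the gripper's body (75 mm by 178 mm) begins 61 mm behind the grasp point.
Start: joints at [-1.224, 0.423, 1.63, -0, 1.089, -0.019], TCP at [223.577, -583.625, 241.675] pointing down, gripper open.
Joint ranges: [-3, 3], [-0.9, 2.11], [0.09, 2.58], [-1.31, 4.45], [0.11, 2.69], [-2.54, 2.54]. Speed limits (rad/s): [2.39, 2.39, 3.01, 3.14, 3.14, 3.14].

### API

Orientations are given as a rotation vector (axis times angle).
In Python, from workcell import ctrl gives the robot as it stands.
- The arm moves only by the tool arm_command, never from a script. Its argument "series" is a list of rows, each an object with "linear": the shift along the tool's x, y, z in m, a list of three; "turn": the turn about the tool's z in rad. A call has 1 to 10 rows; each row shifts and turns the commanded pose from where the row before left it, along the tool's axes as they then stand; what a row does not reach is not made up. A row lasts 1/10 s, in which the tool goes at most 50 mm and 8.59 degrees, less where a joint would pass 70% of its speed; a pose out of reach is approached as far as the arm can. A call with a gripper value outside its range is refused whole. "jaw" is the opening, from -1 (shut) to 1 (fully open), set as the call begins (left out, the last holds). The fingers move at their own pace and stop on an object; the grip force is fixed at half the most. Time passes only in rows, so rows that do not move let the fingers close. It gives the time, the measured TCP pose, the force, the opening and the grip force at its end, in the units of the state.
- ctrl.get_obs(): the state, without advancing time (a new reading comes with each control period).
- ctrl.get_image(name): name is "scene" or "top" or "wrist"; returns a dict with "frame" (384x512x3 uint8, blue, green, red), "fx", "fy", "cx", "cy" (pixels), "rvec" (rotation vector, rad) and "tvec" (3), from world to camera coordinates, as OpenCV has them. Camera axes: x right, y down, z forward; pixel columns grow to the right and rows downward; lengths in mm; the calibration is good to about 2 mm. A picture is of the moment at which its call begins. There is no depth.
- ctrl.close_job(): hands the job in; it is judged then, once.
The state is a dict: "t": time; "qpos": joint angles; "qvel": joint speeds; "joint_torque": joint torques, N m; "ee_pos": TCP position; "orientation": TCP orientation; "ft_force": force on the tool from outside, world axes, zero at the start; "moment": the same for the moment, N m; "width": finger opening in mm; "grasp_force": force on a finger pad.
Only numpy, scipy, OpenCV 4.12 (cv2) and the standard library are available. Lean on these libraries where they do the work, as an engineer would, in place of code of your own. Each camera call takes 0.05 s, during which the arm holds its last target. There are 200 camera calls.

## Working session

There is one attempt and no reset: what is moved stays moved. The work goes in short steps, Python scripts to look and compute and a tool call to move; the robot and the scene stay as the last step left them, time stands still between calls to the robot, and variables do not carry over. Pictures are saved under pics/ and viewed, at most 14 in all, crops included, and the job is handed in when it is done.

Besides the shell and the picture viewer there is one more tool, called after "Call:" by a JSON object that holds its "api" and its "payload". arm_command: Moves the arm, as the interface text tells. Its arguments: {"type":"object","properties":{"series":{"type":"array"},"jaw":{"type":"number"}},"required":["series"]}

```bash
mkdir -p pics; ls; python3 - <<'E'
from workcell import ctrl
import cv2
o=ctrl.get_obs(); print({k:(v if not hasattr(v,'tolist') else v.tolist()) for k,v in o.items()})
for n in ['top','scene']:
    d=ctrl.get_image(n); cv2.imwrite(f'pics/{n}0.png',cv2.resize(d['frame'],(800,600),interpolation=cv2.INTER_CUBIC) )
    print(n,d['fx'],d['fy'],d['cx'],d['cy'],d['rvec'],d['tvec'])
E
```

```text
pics
{'t': 0.0, 'qpos': [-1.2239962116978327, 0.42383655278460886, 1.630657690771097, -2.5726541333174407e-05, 1.0886031071506572, -0.019024956405107308], 'qvel': [0.0007181801385833872, 0.00048384397130054707, 0.0005588119558255773, -0.0002196347352403622, 0.0006987449430333274, -0.00026233071854273103], 'joint_torque': [-0.0008195632290153299, -54.462575912475586, -27.366730570793152, 0.06423462415114045, 0.02269481134135276, -0.00013746240711043356], 'ee_pos': [223.4040678788596, -583.1600253548855, 240.91704702616485], 'orientation': [-3.0877253352011493, -0.5711868524651363, 0.0004207399822647622], 'ft_force': [-0.21673859166395096, -0.5912926883899096, 0.10318673853301995], 'moment': [0.009348617858899053, 0.0060285468036769775, 0.04291858654074724], 'grasp_force': 0.0, 'width': 87.53284198935332}
top 367.19671528926006 367.19671528926006 255.59735603680195 194.98292816094104 [ 2.14844984 -2.19845813  0.14254762] [   3.40180945  539.53706079 1156.9390522 ]
scene 371.1779287729386 371.1779287729386 259.18691294412275 191.61572955280724 [ 1.92050121  1.15883568 -0.58586782] [-260.67390091 -243.35872396 1315.11420715]
```

View pics/top0.png

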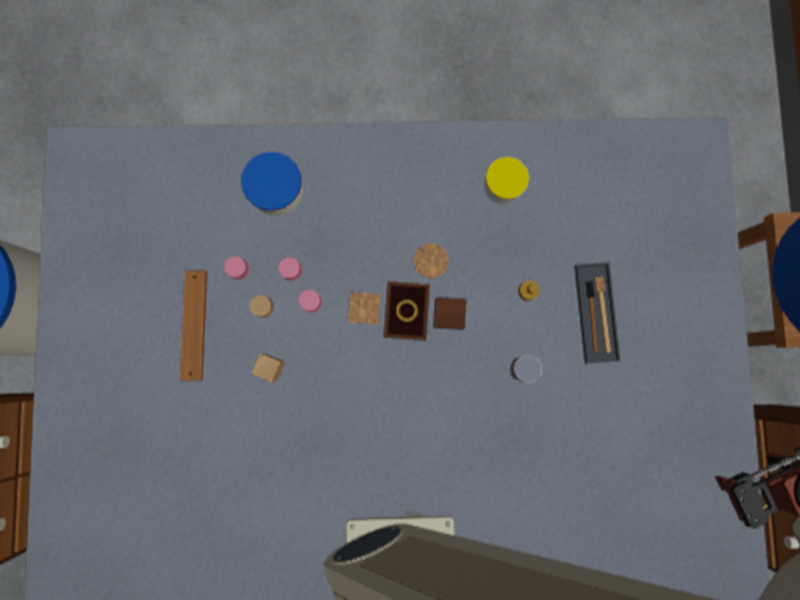

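View pics/scene0.png

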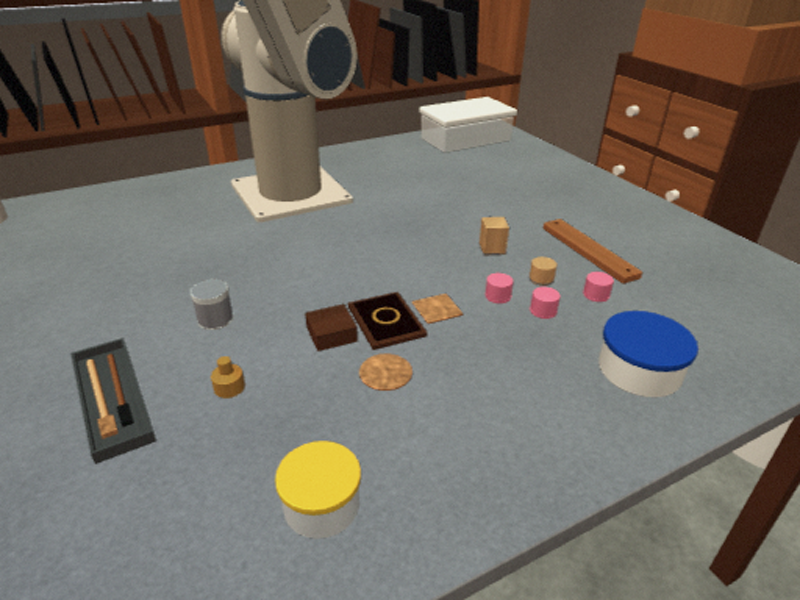

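The top view (800-px scale) shows: tall block at (268,366), stub at (261,306) among three pinks, and the plank from (196,270) to (191,380). The pad is at (364,308), panel (407,311), riser (450,313), coaster (431,260), weight (530,289) and tin (527,369). The scene view agrees.

```bash
cat > h.py <<'E'
import cv2,numpy as np
from workcell import ctrl
from scipy.spatial.transform import Rotation as R
def p2w(d,u,v,z):
    Rm=cv2.Rodrigues(np.array(d['rvec'],float))[0]; t=np.array(d['tvec'],float).ravel()
    c=-Rm.T@t; r=Rm.T@np.array([(u-d['cx'])/d['fx'],(v-d['cy'])/d['fy'],1])
    return (c+r*(z-c[2])/r[2])[:2]
def w2p(d,P):
    K=np.array([[d['fx'],0,d['cx']],[0,d['fy'],d['cy']],[0,0,1]])
    return cv2.projectPoints(np.array(P,float).reshape(-1,1,3),np.array(d['rvec'],float),np.array(d['tvec'],float),K,None)[0][:,0]
def snap(cam,name,boxes=None):
    d=ctrl.get_image(cam); im=d['frame']
    if name: cv2.imwrite(f'pics/{name}.png',cv2.resize(im,(800,600),interpolation=cv2.INTER_CUBIC))
    return d
def yaw(o): # world angle of tool x axis
    x=R.from_rotvec(o['orientation']).as_matrix()[:,0]; return np.arctan2(x[1],x[0])
def go(x,y,z=None,yx=None):
    """print remaining shift in the tool axes (m) and turn; shift first, then turn"""
    o=ctrl.get_obs(); M=R.from_rotvec(o['orientation']).as_matrix(); p=np.array(o['ee_pos'])
    z=p[2] if z is None else z
    s=M.T@(np.array([x,y,z])-p)/1000; a=yaw(o)
    print('tcp',p.round(1),'yaw',round(a,3),'shift',s.round(4),end=' ')
    if yx is not None:
        dt=-((yx-a+np.pi/2)%np.pi-np.pi/2); print('turn',round(dt,3),'j6',round(o['qpos'][5],2),end='')
    print()
E
python3 - <<'E'
from h import *
d=snap('top',None); k=1.5625
f=lambda u,v,z:p2w(d,u/k,v/k,z).round(0)
for n,u,v,z in [('tin',527,369,60),('weight',532,287,50),('riser',450,313,30),('panel',407,311,12),('pad',364,308,5),('coaster',431,260,4),('stub',261,306,35),('tall',268.5,365,60),('pl1',196,270,16),('pl2',191.5,380,16)]: print(n,f(u,v,z))
o=ctrl.get_obs(); w=ctrl.get_image('wrist')
M=R.from_rotvec(o['orientation']).as_matrix(); Rm=cv2.Rodrigues(np.array(w['rvec']))[0]
c=-Rm.T@np.array(w['tvec']); print('cam in tool',M.T@(c-np.array(o['ee_pos'])),'cam z in tool',(M.T@Rm.T).round(3).tolist(),w['fx'])
go(*f(527,369,60),z=240,yx=0)
E
```

```text
tin [ 401. -260.]
weight [ 568. -281.]
riser [ 520. -113.]
panel [528. -25.]
pad [537.  65.]
coaster [637. -79.]
stub [542. 275.]
tall [421. 254.]
pl1 [623. 415.]
pl2 [395. 420.]
cam in tool [  82.73493038    0.69310596 -144.16194885] cam z in tool [[-0.001, -0.954, -0.3], [1.0, -0.001, 0.0], [-0.001, -0.3, 0.954]] 269.58798002380064
tcp [ 223.5 -583.3  241.2] yaw 0.366 shift [ 0.2814 -0.2385  0.0014] turn 0.366 j6 -0.02
```

Call:
{"api": "arm_command", "payload": {"series": [{"linear": [0.028, -0.024, 0], "turn": 0}, {"linear": [0.028, -0.024, 0], "turn": 0}, {"linear": [0.028, -0.024, 0], "turn": 0}, {"linear": [0.028, -0.024, 0], "turn": 0}, {"linear": [0.028, -0.024, 0], "turn": 0}, {"linear": [0.028, -0.024, 0], "turn": 0}, {"linear": [0.028, -0.024, 0], "turn": 0}, {"linear": [0.028, -0.024, 0], "turn": 0}, {"linear": [0.028, -0.024, 0], "turn": 0}, {"linear": [0.028, -0.024, 0], "turn": 0}]}}

```text
t: 1.2
ee_pos: [399.6, -258.0, 241.7]
orientation: [3.089, 0.571, 0.0]
ft_force: [0.4, -0.5, 0.4]
width: 87.6
grasp_force: 0.0
```

Call:
{"api": "arm_command", "payload": {"series": [{"linear": [0, 0, 0], "turn": 0}, {"linear": [0, 0, 0], "turn": 0}]}}

```text
t: 1.4
ee_pos: [399.4, -258.9, 241.7]
orientation: [3.088, 0.575, -0.0]
ft_force: [0.1, 0.9, 1.0]
width: 88.0
grasp_force: 0.0
```

```bash
python3 - <<'E'
from h import *
d=snap('wrist','w1'); go(401,-260,240,0.366)
k=1.5625
print('exp tin top',w2p(d,[[401,-260,60],[568,-281,50],[520,-113,30]])*k)
np.save('w1.npy',d,allow_pickle=True)
E
```

```text
tcp [ 399.2 -259.5  241.7] yaw 0.367 shift [0.0015 0.0011 0.0017] turn 0.001 j6 0.6
exp tin top [[403.6276263  282.29773985]
 [515.22814731  76.83485332]
 [277.2141007   59.50535895]]
```

View pics/w1.png

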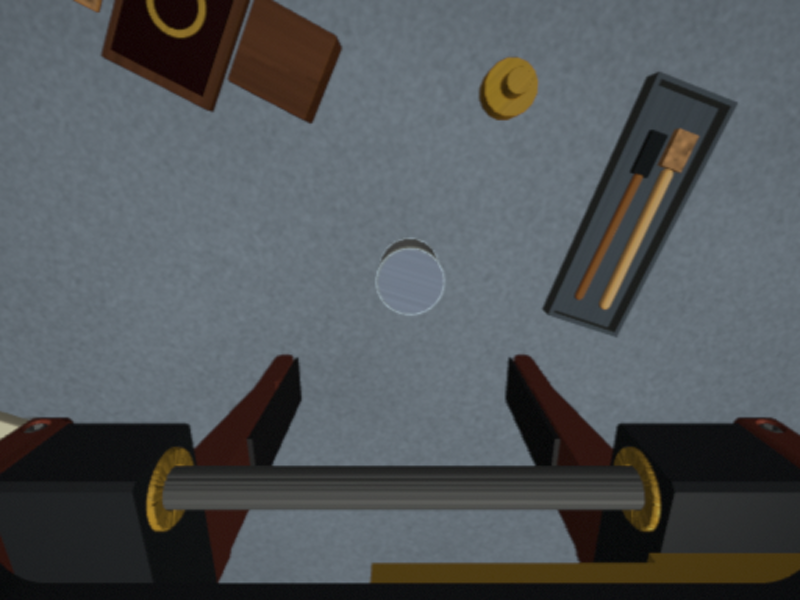

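The wrist view shows the tin's lid centre at (410,282), the weight's knob at (517,80) and part of the riser. The tin is slightly right of where I expected it.

```bash
python3 - <<'E'
from h import *
d=np.load('w1.npy',allow_pickle=True).item(); k=1.5625
t=p2w(d,410/k,282/k,60); print('tin',t,'weight knob',p2w(d,517/k,80/k,50))
go(*t,z=38)
E
```

```text
tin [ 403.04761748 -264.64716725] weight knob [ 566.62433685 -283.06021362]
tcp [ 399.2 -259.5  241.7] yaw 0.367 shift [0.0018 0.0061 0.2037]
```

Call:
{"api": "arm_command", "payload": {"series": [{"linear": [0.002, 0.006, 0.02], "turn": 0}, {"linear": [0, 0, 0.04], "turn": 0}, {"linear": [0, 0, 0.04], "turn": 0}, {"linear": [0, 0, 0.04], "turn": 0}, {"linear": [0, 0, 0.03], "turn": 0}, {"linear": [0, 0, 0.02], "turn": 0}, {"linear": [0, 0, 0.013], "turn": 0}, {"linear": [0, 0, 0], "turn": 0}, {"linear": [0, 0, 0], "turn": 0}]}}

```text
t: 2.35
ee_pos: [403.3, -264.9, 39.1]
orientation: [3.089, 0.57, 0.0]
ft_force: [0.4, 0.3, 0.5]
width: 87.5
grasp_force: 0.0
```

Call:
{"api": "arm_command", "payload": {"series": [{"linear": [0, 0, 0], "turn": 0}, {"linear": [0, 0, 0], "turn": 0}, {"linear": [0, 0, 0], "turn": 0}, {"linear": [0, 0, 0], "turn": 0}, {"linear": [0, 0, 0], "turn": 0}, {"linear": [0, 0, 0], "turn": 0}, {"linear": [0, 0, 0], "turn": 0}], "jaw": -1}}

```text
t: 3.05
ee_pos: [403.3, -264.2, 39.0]
orientation: [3.089, 0.571, 0.0]
ft_force: [-0.7, 1.0, 6.3]
width: 53.7
grasp_force: 30.0
```

Call:
{"api": "arm_command", "payload": {"series": [{"linear": [0, 0, -0.02], "turn": 0}, {"linear": [0, 0, -0.04], "turn": 0}, {"linear": [0, 0, -0.05], "turn": 0}, {"linear": [0, 0, -0.05], "turn": 0}, {"linear": [0, 0, -0.04], "turn": 0}, {"linear": [0.019, -0.041, 0], "turn": 0}, {"linear": [0.019, -0.041, 0], "turn": 0}, {"linear": [0.019, -0.041, 0], "turn": 0}, {"linear": [0.019, -0.041, 0], "turn": 0}, {"linear": [0.019, -0.041, 0], "turn": 0}]}}

```text
t: 4.05
ee_pos: [418.1, -37.1, 238.6]
orientation: [-3.089, -0.571, -0.0]
ft_force: [0.9, 0.1, -2.0]
width: 53.8
grasp_force: 30.0
```

Call:
{"api": "arm_command", "payload": {"series": [{"linear": [0, 0, 0], "turn": 0.122}, {"linear": [0, 0, 0], "turn": 0.122}, {"linear": [0, 0, 0], "turn": 0.122}, {"linear": [0, 0, 0], "turn": 0}, {"linear": [0, 0, 0], "turn": 0}]}}

```text
t: 4.55
ee_pos: [418.4, -38.8, 238.5]
orientation: [-3.142, -0.005, 0.001]
ft_force: [0.9, 0.7, -1.5]
width: 53.7
grasp_force: 30.0
```

```bash
python3 - <<'E'
from h import *
d=snap('wrist','w2'); go(640,-80,240,0)
np.save('w2.npy',d,allow_pickle=True)
E
```

```text
tcp [418.4 -38.9 238.5] yaw 0.003 shift [ 0.2215  0.0417 -0.0015] turn 0.003 j6 1.45
```

View pics/w2.png

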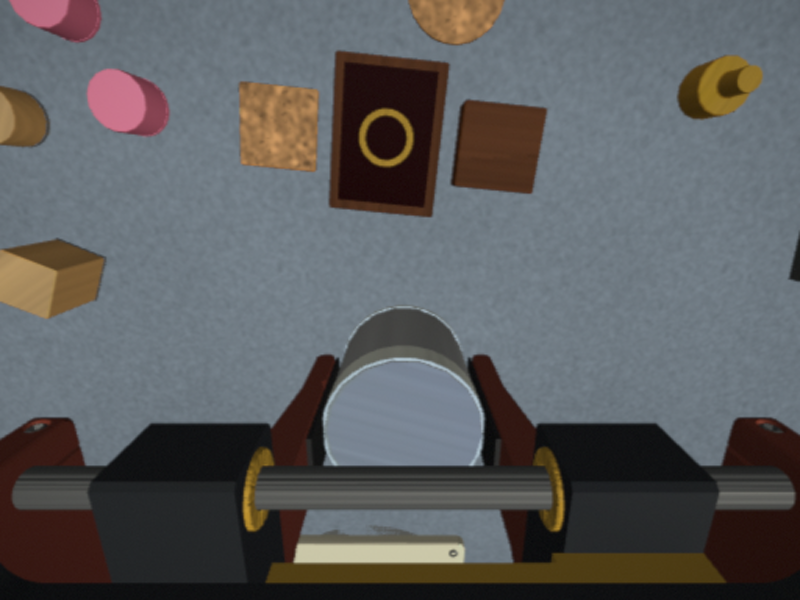

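The wrist view shows these top corners:
- Pad: (240,82), (319,90), (316,171), (239,163).
- Panel: (336,51), (448,63), (433,216), (330,207).
- Riser: (465,100), (546,108), (533,193), (453,185).

The coaster arc bottoms out at (455,44).

```bash
python3 - <<'E'
from h import *
d=np.load('w2.npy',allow_pickle=True).item(); k=1.5625
for n,z,c in [('pad',5,[(240,82),(319,90),(316,171),(239,163)]),('panel',12,[(336,51),(448,63),(433,216),(330,207)]),('riser',30,[(465,100),(546,108),(533,193),(453,185)])]:
    P=np.array([p2w(d,u/k,v/k,z) for u,v in c]); e=P[[0,3]].mean(0)-P[[1,2]].mean(0)
    print(n,P.mean(0).round(1),'y-axis dir',np.arctan2(-e[0],e[1]).round(3),np.linalg.norm(e).round(1))
# coaster: HSV segmentation in wrist and top
h=cv2.cvtColor(d['frame'],cv2.COLOR_BGR2HSV)
t=snap('top',None); ht=cv2.cvtColor(t['frame'],cv2.COLOR_BGR2HSV)
def seg(h,u,v,r):
    m=((h[...,0]<28)&(h[...,1]>70)&(h[...,2]>60)).astype(np.uint8); n,l,s,c=cv2.connectedComponentsWithStats(m)
    ms=[i for i in range(1,n) if np.hypot(*(c[i]-[u,v]))<r and s[i,4]>20]; return c[ms],s[ms],[l==i for i in ms]
c,s,_=seg(ht,431/k,260/k,8); print('coaster top',[p2w(t,*x,4) for x in c],s)
c,s,_=seg(ht,364/k,308/k,8); print('pad top',[p2w(t,*x,5) for x in c],s)
c,s,_=seg(ht,450/k,313/k,8); print('riser top',[p2w(t,*x,25) for x in c],s)
c,s,l=seg(h,455/k,20/k,15)
P=np.array([p2w(d,u,v,4) for u,v in cv2.findContours(l[0].astype(np.uint8),0,1)[0][0][:,0] if v>1])
from scipy.optimize import least_squares
print('coaster wrist',least_squares(lambda q:np.hypot(*(P-q).T)-38,[637,-79]).x)
E
```

```text
pad [538.4  63.5] y-axis dir -0.093 64.3
panel [529.9 -26.2] y-axis dir -0.088 88.1
riser [ 521.8 -115. ] y-axis dir -0.09 63.8
coaster top [array([637.04299676, -77.86281002])] [[265 156  22  22 385]]
pad top [array([538.33455962,  66.45693456])] [[223 187  20  20 359]]
riser top [array([ 523.4009602 , -113.42387223])] [[278 191  20  18 335]]
coaster wrist [638.51658058 -79.85335933]
```

Call:
{"api": "arm_command", "payload": {"series": [{"linear": [0.044, 0.008, 0], "turn": 0}, {"linear": [0.044, 0.008, 0], "turn": 0}, {"linear": [0.044, 0.008, 0], "turn": 0}, {"linear": [0.044, 0.008, 0], "turn": 0}, {"linear": [0.044, 0.008, 0], "turn": 0}, {"linear": [0, 0, 0.02], "turn": 0}, {"linear": [0, 0, 0.04], "turn": 0}, {"linear": [0, 0, 0.04], "turn": 0}, {"linear": [0, 0, 0.04], "turn": 0}, {"linear": [0, 0, 0.03], "turn": 0}]}}

```text
t: 5.65
ee_pos: [637.3, -79.0, 65.8]
orientation: [-3.141, -0.002, 0.004]
ft_force: [-0.8, 0.8, -1.6]
width: 53.5
grasp_force: 30.0
```

Call:
{"api": "arm_command", "payload": {"series": [{"linear": [0, 0, 0], "turn": 0}, {"linear": [0, 0, 0], "turn": 0}, {"linear": [0, 0, 0], "turn": 0}]}}

```text
t: 5.95
ee_pos: [640.0, -79.2, 70.6]
orientation: [3.141, 0.0, 0.005]
ft_force: [-0.3, 0.4, -1.4]
width: 53.5
grasp_force: 30.0
```

```bash
python3 - <<'E'
from h import *
go(638,-79,43.5,0)
E
```

```text
tcp [640.  -79.2  70.6] yaw 0.0 shift [-0.0021 -0.0002  0.0271] turn 0.0 j6 1.43
```

Call:
{"api": "arm_command", "payload": {"series": [{"linear": [-0.002, 0, 0.012], "turn": 0}, {"linear": [0, 0, 0.008], "turn": 0}, {"linear": [0, 0, 0.004], "turn": 0}, {"linear": [0, 0, 0.002], "turn": 0}, {"linear": [0, 0, 0], "turn": 0}, {"linear": [0, 0, 0], "turn": 0}, {"linear": [0, 0, 0], "turn": 0}]}}

```text
t: 6.65
ee_pos: [636.2, -78.8, 43.1]
orientation: [-3.141, 0.0, 0.001]
ft_force: [-3.4, 0.9, 5.9]
width: 53.5
grasp_force: 30.0
```

Call:
{"api": "arm_command", "payload": {"series": [{"linear": [0, 0, 0], "turn": 0}, {"linear": [0, 0, 0], "turn": 0}, {"linear": [0, 0, 0], "turn": 0}, {"linear": [0, 0, 0], "turn": 0}, {"linear": [0, 0, 0], "turn": 0}, {"linear": [0, 0, -0.02], "turn": 0}, {"linear": [0, 0, -0.04], "turn": 0}, {"linear": [0, 0, -0.05], "turn": 0}, {"linear": [0, 0, -0.05], "turn": 0}, {"linear": [0, 0, -0.04], "turn": 0}], "jaw": 1}}

```text
t: 7.65
ee_pos: [637.1, -78.9, 245.8]
orientation: [3.141, -0.0, 0.004]
ft_force: [1.2, -0.2, -0.9]
width: 87.7
grasp_force: 0.0
```

Call:
{"api": "arm_command", "payload": {"series": [{"linear": [-0.033, -0.038, 0], "turn": 0}, {"linear": [-0.033, -0.038, 0], "turn": 0}, {"linear": [-0.033, -0.038, 0], "turn": 0}, {"linear": [-0.033, -0.038, 0], "turn": 0}, {"linear": [-0.033, -0.038, 0], "turn": 0}, {"linear": [-0.033, -0.038, 0], "turn": 0}]}}

```text
t: 8.25
ee_pos: [438.5, 148.8, 242.8]
orientation: [-3.141, 0.001, -0.001]
ft_force: [0.8, 0.7, 0.1]
width: 87.6
grasp_force: 0.0
```

Call:
{"api": "arm_command", "payload": {"series": [{"linear": [0, 0, 0], "turn": -0.143}, {"linear": [0, 0, 0], "turn": -0.143}, {"linear": [0, 0, 0], "turn": -0.143}, {"linear": [0, 0, 0], "turn": -0.143}, {"linear": [0, 0, 0], "turn": -0.143}, {"linear": [0, 0, 0], "turn": -0.143}, {"linear": [0, 0, 0], "turn": -0.143}, {"linear": [0, 0, 0], "turn": -0.143}, {"linear": [0, 0, 0], "turn": -0.143}, {"linear": [0, 0, 0], "turn": -0.143}]}}

```text
t: 9.25
ee_pos: [439.9, 147.7, 242.8]
orientation: [2.366, 2.066, 0.0]
ft_force: [1.1, -0.4, -1.2]
width: 87.7
grasp_force: 0.0
```

Call:
{"api": "arm_command", "payload": {"series": [{"linear": [0, 0, 0], "turn": -0.14}, {"linear": [0, 0, 0], "turn": 0}, {"linear": [0, 0, 0], "turn": 0}, {"linear": [0, 0, 0], "turn": 0}]}}

```text
t: 9.65
ee_pos: [439.9, 147.7, 242.7]
orientation: [2.226, 2.217, 0.0]
ft_force: [0.2, 0.9, -0.3]
width: 87.8
grasp_force: 0.0
```

```bash
python3 - <<'E'
from h import *
d=snap('wrist','w3'); go(421,254,240,1.57)
np.save('w3.npy',d,allow_pickle=True)
t=snap('top',None); k=1.5625
print(w2p(t,[[638,-79,64]]))
h=t['frame'][130:175,250:300]; cv2.imwrite('pics/c.png',cv2.resize(h,None,fx=8,fy=8))
E
```

```text
tcp [439.9 147.7 242.7] yaw 1.568 shift [ 0.1062 -0.0193  0.0027] turn -0.002 j6 0.3
[[277.08986883 162.47242031]]
```

View pics/w3.png

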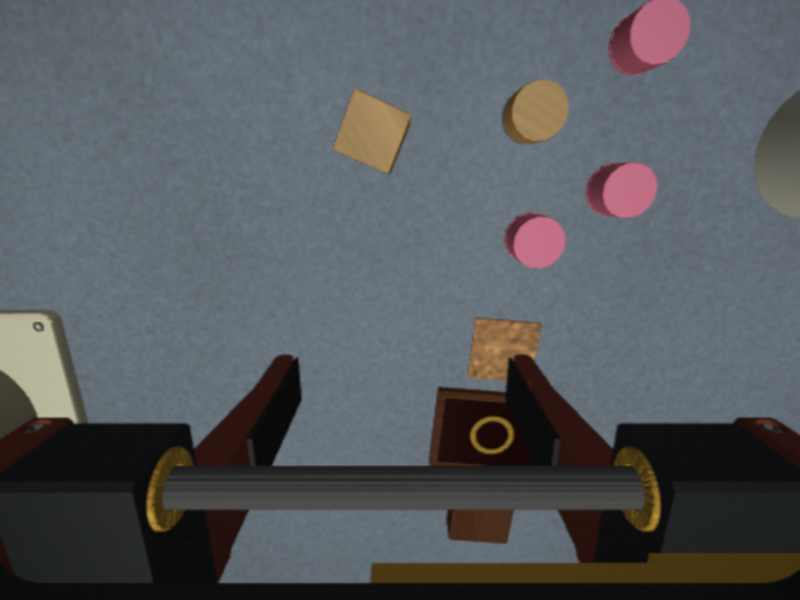

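The wrist view shows the tall block's top corners at (357,90), (411,119), (390,174) and (334,149), and the stub's top at (540,110). The pinks are at (535,241), (630,190) and (660,30).

```bash
python3 - <<'E'
from h import *
d=np.load('w3.npy',allow_pickle=True).item(); k=1.5625
P=np.array([p2w(d,u/k,v/k,60) for u,v in [(357,90),(411,119),(390,174),(334,149)]])
c=P.mean(0); e=P[1]+P[2]-P[0]-P[3]; a=np.arctan2(e[1],e[0]); print('tall',c,a,np.linalg.norm(e)/2)
print('stub',p2w(d,540/k,110/k,35),'pinks',[p2w(d,u/k,v/k,35).round() for u,v in [(535,241),(630,190),(660,30)]])
P=np.array([p2w(d,u/k,v/k,5) for u,v in [(475,318),(541,322),(539,382),(468,379)]]);print('pad',P.mean(0))
go(*c,z=42,yx=a)
go(*c,z=42,yx=a+np.pi/2)
E
```

```text
tall [419.28786475 257.9062134 ] -0.43459764599526046 43.18048961827406
stub [545.5372742  276.24095047] pinks [array([551., 176.]), array([623., 217.]), array([628., 329.])]
pad [540.98644117  63.93046744]
tcp [439.9 147.7 242.7] yaw 1.568 shift [ 0.1102 -0.021   0.2007] turn -1.139 j6 0.3
tcp [439.9 147.7 242.7] yaw 1.568 shift [ 0.1102 -0.021   0.2007] turn 0.432 j6 0.3
```

Call:
{"api": "arm_command", "payload": {"series": [{"linear": [0.037, -0.007, 0], "turn": 0}, {"linear": [0.037, -0.007, 0], "turn": 0}, {"linear": [0.036, -0.007, 0], "turn": 0}, {"linear": [0, 0, 0.03], "turn": 0.144}, {"linear": [0, 0, 0.03], "turn": 0.144}, {"linear": [0, 0, 0.03], "turn": 0.144}, {"linear": [0, 0, 0], "turn": 0}, {"linear": [0, 0, 0], "turn": 0}, {"linear": [0, 0, 0], "turn": 0}]}}

```text
t: 10.65
ee_pos: [420.0, 258.2, 154.1]
orientation: [2.645, 1.695, 0.003]
ft_force: [0.2, -0.4, -0.1]
width: 87.6
grasp_force: 0.0
```

```bash
python3 - <<'E'
from h import *
go(419.3,257.9,45,1.136)
d=snap('wrist','w4');
E
```

```text
tcp [420.  258.2 154.1] yaw 1.14 shift [-0.0007 -0.0006  0.1091] turn 0.004 j6 0.96
```

View pics/w4.png

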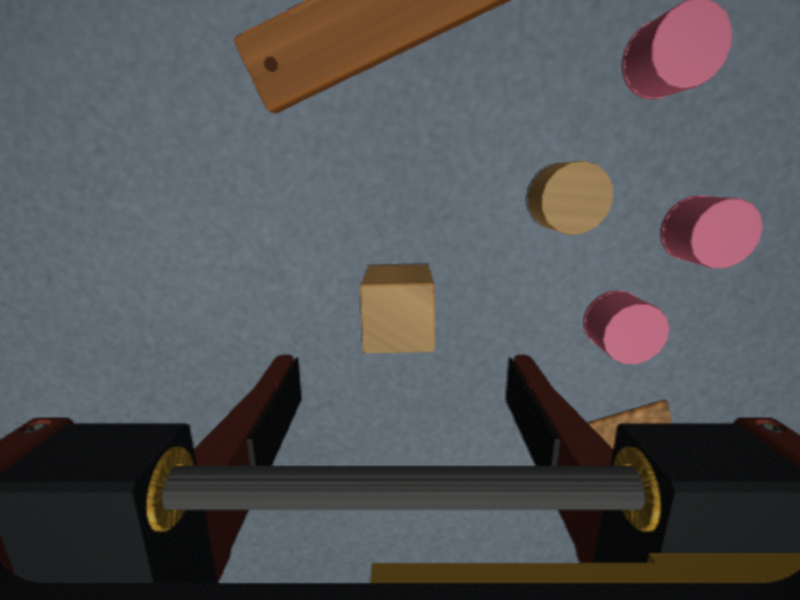

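The block is square in view at (398,318), centred between the fingers. Descending and gripping.

Call:
{"api": "arm_command", "payload": {"series": [{"linear": [-0.001, -0.001, 0.03], "turn": 0}, {"linear": [0, 0, 0.04], "turn": 0}, {"linear": [0, 0, 0.025], "turn": 0}, {"linear": [0, 0, 0.014], "turn": 0}, {"linear": [0, 0, 0], "turn": 0}, {"linear": [0, 0, 0], "turn": 0}]}}

```text
t: 11.3
ee_pos: [418.5, 257.6, 44.7]
orientation: [2.646, 1.693, 0.002]
ft_force: [-0.0, 0.5, 1.7]
width: 87.8
grasp_force: 0.0
```

Call:
{"api": "arm_command", "payload": {"series": [{"linear": [0, 0, 0], "turn": 0}, {"linear": [0, 0, 0], "turn": 0}, {"linear": [0, 0, 0], "turn": 0}, {"linear": [0, 0, 0], "turn": 0}, {"linear": [0, 0, 0], "turn": 0}, {"linear": [0, 0, 0], "turn": 0}, {"linear": [0, 0, 0], "turn": 0}, {"linear": [0, 0, 0], "turn": 0}], "jaw": -1}}

```text
t: 12.1
ee_pos: [417.7, 257.2, 43.8]
orientation: [-2.647, -1.692, 0.0]
ft_force: [-0.7, -0.0, 3.3]
width: 43.7
grasp_force: 29.8
```

Call:
{"api": "arm_command", "payload": {"series": [{"linear": [0, 0, -0.02], "turn": 0}, {"linear": [0, 0, -0.04], "turn": 0}, {"linear": [0, 0, -0.04], "turn": 0}, {"linear": [0, 0, -0.03], "turn": 0}, {"linear": [0, 0, 0], "turn": -0.115}, {"linear": [0, 0, 0], "turn": -0.115}, {"linear": [0, 0, 0], "turn": -0.115}, {"linear": [0, 0, 0], "turn": 0}, {"linear": [0, 0, 0], "turn": 0}]}}

```text
t: 13.0
ee_pos: [417.6, 257.1, 173.5]
orientation: [-2.32, -2.118, 0.001]
ft_force: [0.4, -0.0, -1.2]
width: 43.9
grasp_force: 29.8
```

```bash
python3 - <<'E'
from h import *
go(539,64,50,1.48)
E
```

```text
tcp [417.6 257.1 173.5] yaw 1.48 shift [-0.1812  0.1385  0.1235] turn -0.0 j6 0.62
```

Call:
{"api": "arm_command", "payload": {"series": [{"linear": [-0.036, 0.0277, 0], "turn": 0}, {"linear": [-0.037, 0.0277, 0], "turn": 0}, {"linear": [-0.037, 0.0277, 0], "turn": 0}, {"linear": [-0.036, 0.0277, 0], "turn": 0}, {"linear": [-0.036, 0.0277, 0], "turn": 0}, {"linear": [0, 0, 0.02], "turn": 0}, {"linear": [0, 0, 0.04], "turn": 0}, {"linear": [0, 0, 0.03], "turn": 0}, {"linear": [0, 0, 0.01], "turn": 0}]}}

```text
t: 13.9
ee_pos: [537.6, 63.3, 70.7]
orientation: [-2.318, -2.116, 0.007]
ft_force: [-0.6, 0.6, -0.6]
width: 43.7
grasp_force: 29.8
```

Call:
{"api": "arm_command", "payload": {"series": [{"linear": [0, 0, 0], "turn": 0}, {"linear": [0, 0, 0], "turn": 0}, {"linear": [0, 0, 0], "turn": 0}]}}

```text
t: 14.2
ee_pos: [540.8, 64.0, 75.1]
orientation: [2.316, 2.12, 0.003]
ft_force: [0.0, -0.9, -1.3]
width: 44.0
grasp_force: 29.8
```

```bash
python3 - <<'E'
from h import *
go(539,62.7,49.5,1.48)
E
```

```text
tcp [540.8  64.   75.1] yaw 1.483 shift [-0.0015 -0.0017  0.0256] turn 0.003 j6 0.18
```

Call:
{"api": "arm_command", "payload": {"series": [{"linear": [-0.001, -0.001, 0.01], "turn": 0}, {"linear": [0, 0, 0.008], "turn": 0}, {"linear": [0, 0, 0.004], "turn": 0}, {"linear": [0, 0, 0.002], "turn": 0}, {"linear": [0, 0, 0.001], "turn": 0}, {"linear": [0, 0, 0], "turn": 0}, {"linear": [0, 0, 0], "turn": 0}, {"linear": [0, 0, 0], "turn": 0}]}}

```text
t: 15.0
ee_pos: [538.5, 62.8, 48.8]
orientation: [-2.317, -2.121, 0.0]
ft_force: [-1.0, 0.1, 1.6]
width: 43.9
grasp_force: 29.8
```

Call:
{"api": "arm_command", "payload": {"series": [{"linear": [0, 0, 0], "turn": 0}, {"linear": [0, 0, 0], "turn": 0}, {"linear": [0, 0, 0], "turn": 0}, {"linear": [0, 0, 0], "turn": 0}, {"linear": [0, 0, 0], "turn": 0}, {"linear": [0, 0, -0.02], "turn": 0}, {"linear": [0, 0, -0.04], "turn": 0}, {"linear": [0, 0, -0.04], "turn": 0}, {"linear": [0, 0, -0.02], "turn": 0}], "jaw": 1}}

```text
t: 15.9
ee_pos: [539.9, 63.0, 171.8]
orientation: [2.315, 2.12, 0.005]
ft_force: [1.1, -0.4, 0.3]
width: 87.8
grasp_force: 0.0
```

Call:
{"api": "arm_command", "payload": {"series": [{"linear": [0.042, -0.002, 0], "turn": 0}, {"linear": [0.043, -0.003, 0], "turn": 0}, {"linear": [0.043, -0.003, 0], "turn": 0}, {"linear": [0.043, -0.003, 0], "turn": 0}, {"linear": [0.042, -0.002, 0], "turn": 0}, {"linear": [0, 0, 0], "turn": 0}, {"linear": [0, 0, 0], "turn": 0}, {"linear": [0, 0, 0], "turn": 0}]}}

```text
t: 16.7
ee_pos: [544.0, 275.1, 168.4]
orientation: [-2.317, -2.121, 0.002]
ft_force: [0.2, 0.2, -0.0]
width: 88.2
grasp_force: 0.0
```

```bash
python3 - <<'E'
from h import *
go(545.5,276.2,24,1.48)
d=snap('wrist','w5'); np.save('w5.npy',d,allow_pickle=True)
E
```

```text
tcp [544.  275.1 168.4] yaw 1.482 shift [0.0013 0.0015 0.1444] turn 0.002 j6 0.54
```

View pics/w5.png

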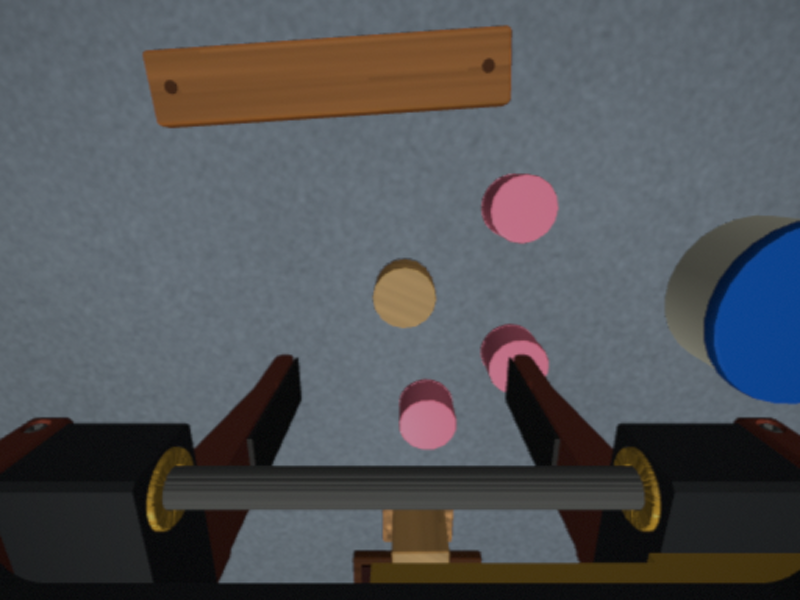

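The stub's top is at (405,297). The plank's holes are at (171,87) and (488,66), and the tall block stands on the pad behind.

```bash
python3 - <<'E'
from h import *
d=np.load('w5.npy',allow_pickle=True).item(); k=1.5625
s=p2w(d,405/k,297/k,35); print('stub',s)
A,B=[p2w(d,u/k,v/k,16) for u,v in [(171,87),(488,66)]]; print('plank',A,B,(A+B)/2,np.arctan2(*(B-A)[::-1]))
P=np.array([p2w(d,u/k,v/k,16) for u,v in [(144,51),(512,26),(511,102),(160,123)]]);print(P.mean(0))
go(*s,z=24)
E
```

```text
stub [545.91075375 276.81982521]
plank [409.88765703 422.51941462] [610.33541851 416.42027825] [510.11153777 419.46984643] -0.030418175297309877
[511.41916949 419.41583941]
tcp [544.2 274.8 168.5] yaw 1.482 shift [0.0022 0.0017 0.1445]
```

Call:
{"api": "arm_command", "payload": {"series": [{"linear": [0.002, 0.002, 0.02], "turn": 0}, {"linear": [0, 0, 0.04], "turn": 0}, {"linear": [0, 0, 0.04], "turn": 0}, {"linear": [0, 0, 0.025], "turn": 0}, {"linear": [0, 0, 0.012], "turn": 0}, {"linear": [0, 0, 0.006], "turn": 0}, {"linear": [0, 0, 0], "turn": 0}, {"linear": [0, 0, 0], "turn": 0}]}}

```text
t: 17.55
ee_pos: [547.5, 278.1, 27.0]
orientation: [2.317, 2.121, 0.003]
ft_force: [0.5, -0.2, -0.9]
width: 87.9
grasp_force: 0.0
```

Call:
{"api": "arm_command", "payload": {"series": [{"linear": [0, 0, 0], "turn": 0}, {"linear": [0, 0, 0], "turn": 0}, {"linear": [0, 0, 0], "turn": 0}, {"linear": [0, 0, 0], "turn": 0}, {"linear": [0, 0, 0], "turn": 0}, {"linear": [0, 0, 0], "turn": 0}, {"linear": [0, 0, 0], "turn": 0}, {"linear": [0, 0, 0], "turn": 0}], "jaw": -1}}

```text
t: 18.35
ee_pos: [546.5, 278.0, 25.7]
orientation: [-2.317, -2.122, 0.0]
ft_force: [-0.6, 0.3, 1.7]
width: 43.2
grasp_force: 30.0
```

Call:
{"api": "arm_command", "payload": {"series": [{"linear": [0, 0, -0.02], "turn": 0}, {"linear": [0, 0, -0.04], "turn": 0}, {"linear": [0, 0, -0.05], "turn": 0}, {"linear": [0, 0, -0.04], "turn": 0}, {"linear": [0, 0, 0], "turn": 0}, {"linear": [0, 0, 0], "turn": 0}, {"linear": [0, 0, 0], "turn": 0}]}}

```text
t: 19.05
ee_pos: [545.5, 277.5, 174.1]
orientation: [-2.316, -2.121, 0.004]
ft_force: [-1.0, 0.4, -1.5]
width: 43.6
grasp_force: 30.0
```

```bash
python3 - <<'E'
from h import *
go(522,-114.8,80,1.48)
E
```

```text
tcp [545.5 277.5 174.1] yaw 1.483 shift [-0.3927  0.0113  0.0946] turn 0.003 j6 0.54
```

Call:
{"api": "arm_command", "payload": {"series": [{"linear": [-0.0435, 0.001, 0], "turn": 0}, {"linear": [-0.0435, 0.001, 0], "turn": 0}, {"linear": [-0.0435, 0.001, 0], "turn": 0}, {"linear": [-0.0435, 0.001, 0], "turn": 0}, {"linear": [-0.0435, 0.001, 0], "turn": 0}, {"linear": [-0.0435, 0.001, 0], "turn": 0}, {"linear": [-0.0435, 0.001, 0], "turn": 0}, {"linear": [-0.0435, 0.002, 0], "turn": 0}, {"linear": [-0.0435, 0.002, 0], "turn": 0}, {"linear": [0, 0, 0.02], "turn": 0}]}}

```text
t: 20.05
ee_pos: [523.6, -117.5, 155.6]
orientation: [2.32, 2.115, 0.001]
ft_force: [0.5, 0.4, -1.0]
width: 43.6
grasp_force: 30.0
```

Call:
{"api": "arm_command", "payload": {"series": [{"linear": [0, 0, 0.03], "turn": 0}, {"linear": [0, 0, 0.03], "turn": 0}, {"linear": [0, 0, 0.01], "turn": 0}, {"linear": [0, 0, 0], "turn": 0}, {"linear": [0, 0, 0], "turn": 0}, {"linear": [0, 0, 0], "turn": 0}]}}

```text
t: 20.65
ee_pos: [523.9, -113.0, 86.7]
orientation: [2.316, 2.121, 0.001]
ft_force: [0.3, 0.3, -0.2]
width: 43.5
grasp_force: 30.0
```

```bash
python3 - <<'E'
from h import *
go(522,-113.7,56,1.48)
E
```

```text
tcp [ 523.9 -113.    86.7] yaw 1.483 shift [-0.0009 -0.0019  0.0307] turn 0.003 j6 -0.15
```

Call:
{"api": "arm_command", "payload": {"series": [{"linear": [-0.001, -0.001, 0.012], "turn": 0}, {"linear": [0, 0, 0.008], "turn": 0}, {"linear": [0, 0, 0.005], "turn": 0}, {"linear": [0, 0, 0.003], "turn": 0}, {"linear": [0, 0, 0.002], "turn": 0}, {"linear": [0, 0, 0], "turn": 0}, {"linear": [0, 0, 0], "turn": 0}, {"linear": [0, 0, 0], "turn": 0}]}}

```text
t: 21.45
ee_pos: [522.1, -113.9, 55.7]
orientation: [2.317, 2.121, 0.0]
ft_force: [0.2, -0.1, 0.4]
width: 43.4
grasp_force: 30.0
```

Call:
{"api": "arm_command", "payload": {"series": [{"linear": [0, 0, 0], "turn": 0}, {"linear": [0, 0, 0], "turn": 0}, {"linear": [0, 0, 0], "turn": 0}, {"linear": [0, 0, 0], "turn": 0}, {"linear": [0, 0, 0], "turn": 0}, {"linear": [0, 0, -0.02], "turn": 0}, {"linear": [0, 0, -0.04], "turn": 0}, {"linear": [0, 0, -0.05], "turn": 0}, {"linear": [0, 0, -0.05], "turn": 0}, {"linear": [0, 0, -0.02], "turn": 0}], "jaw": 1}}

```text
t: 22.45
ee_pos: [523.9, -114.3, 240.5]
orientation: [2.313, 2.118, 0.006]
ft_force: [0.8, -0.8, -0.6]
width: 88.1
grasp_force: 0.0
```

Call:
{"api": "arm_command", "payload": {"series": [{"linear": [-0.02, 0, 0], "turn": 0}, {"linear": [-0.02, 0, 0], "turn": 0}, {"linear": [0, 0, 0], "turn": 0}, {"linear": [0, 0, 0], "turn": 0}]}}

```text
t: 22.85
ee_pos: [518.2, -153.7, 235.5]
orientation: [-2.318, -2.12, -0.0]
ft_force: [0.2, -0.2, -0.2]
width: 87.6
grasp_force: 0.0
```

```bash
python3 - <<'E'
from h import *
d=snap('wrist','w6'); np.save('w6.npy',d,allow_pickle=True)
go(510.8,419.4,240,np.pi-.03); k=1.5625
print((w2p(d,[[522,-114.9,65],[538.7,63.8,65],[638,-79,64]])*k).round())
E
```

```text
tcp [ 518.2 -153.4  235.4] yaw 1.482 shift [ 0.5699 -0.058  -0.0043] turn 1.512 j6 -0.22
[[403. 235.]
 [404. -58.]
 [560. 170.]]
```

View pics/w6.png

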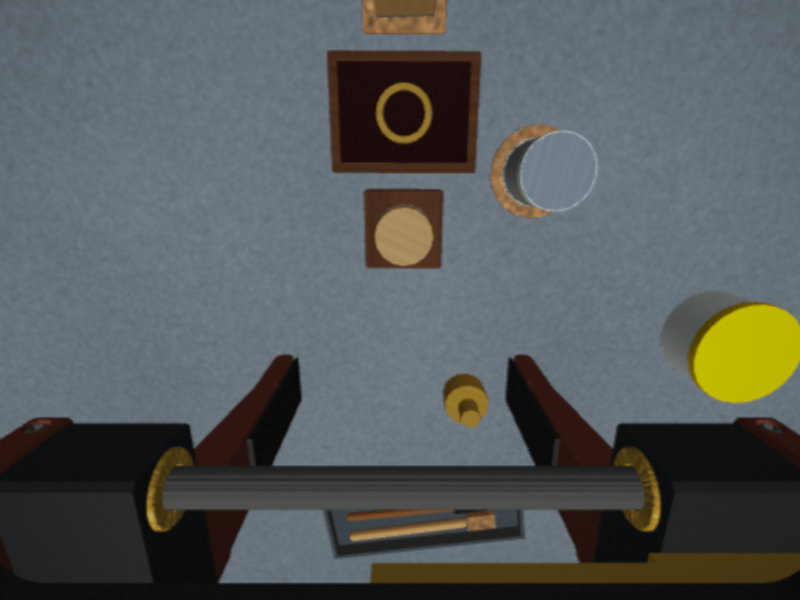

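Stub sits at (404,237) against an expected (403,235), and the tin is at (558,171) against (560,170). Both are well placed. Next is the plank.

Call:
{"api": "arm_command", "payload": {"series": [{"linear": [0.0475, -0.0048, 0], "turn": 0}, {"linear": [0.0475, -0.0048, 0], "turn": 0}, {"linear": [0.0475, -0.0048, 0], "turn": 0}, {"linear": [0.0475, -0.0048, 0], "turn": 0}, {"linear": [0.0475, -0.0048, 0], "turn": 0}, {"linear": [0.0475, -0.0048, 0], "turn": 0}, {"linear": [0.0475, -0.0048, 0], "turn": 0}, {"linear": [0.0475, -0.0048, 0], "turn": 0}, {"linear": [0.0475, -0.0048, 0], "turn": 0}, {"linear": [0.0475, -0.0048, 0], "turn": 0}]}}

```text
t: 23.9
ee_pos: [511.3, 326.4, 235.4]
orientation: [-2.316, -2.123, 0.001]
ft_force: [0.4, -1.1, -0.2]
width: 87.7
grasp_force: 0.0
```

Call:
{"api": "arm_command", "payload": {"series": [{"linear": [0.0475, -0.005, 0], "turn": 0}, {"linear": [0.0475, -0.005, 0], "turn": 0}, {"linear": [0, 0, 0], "turn": -0.136}, {"linear": [0, 0, 0], "turn": -0.136}, {"linear": [0, 0, 0], "turn": -0.136}, {"linear": [0, 0, 0], "turn": -0.136}, {"linear": [0, 0, 0], "turn": -0.136}, {"linear": [0, 0, 0], "turn": -0.136}, {"linear": [0, 0, 0], "turn": -0.136}, {"linear": [0, 0, 0], "turn": -0.136}]}}

```text
t: 24.9
ee_pos: [509.8, 419.8, 235.1]
orientation: [-0.874, -3.017, 0.001]
ft_force: [-1.0, 0.2, -0.1]
width: 88.2
grasp_force: 0.0
```

Call:
{"api": "arm_command", "payload": {"series": [{"linear": [0, 0, 0], "turn": -0.136}, {"linear": [0, 0, 0], "turn": -0.136}, {"linear": [0, 0, 0], "turn": -0.136}, {"linear": [0, 0, 0], "turn": -0.133}, {"linear": [0, 0, 0.04], "turn": 0}, {"linear": [0, 0, 0.03], "turn": 0}, {"linear": [0, 0, 0], "turn": 0}, {"linear": [0, 0, 0], "turn": 0}, {"linear": [0, 0, 0], "turn": 0}]}}

```text
t: 25.8
ee_pos: [511.4, 420.2, 167.3]
orientation: [0.046, 3.139, 0.002]
ft_force: [0.3, 0.1, 0.6]
width: 87.5
grasp_force: 0.0
```

```bash
python3 - <<'E'
from h import *
d=snap('wrist','w7'); np.save('w7.npy',d,allow_pickle=True)
go(510.8,419.4,22,np.pi-.03)
E
```

```text
tcp [511.6 420.1 167.6] yaw 3.112 shift [ 0.0011 -0.001   0.1456] turn 0.0 j6 -0.87
```

View pics/w7.png

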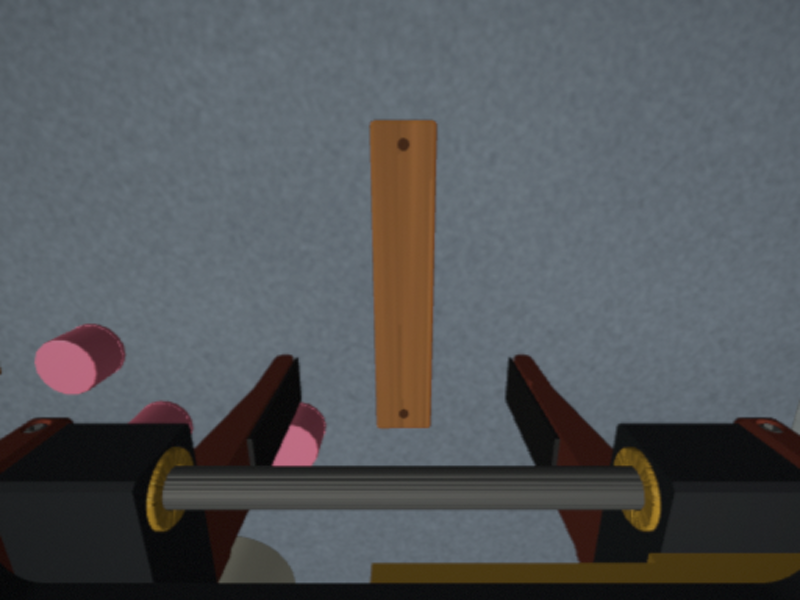

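The plank is upright and centred in view, with holes at (403,144) and (403,413).

```bash
python3 - <<'E'
from h import *
d=np.load('w7.npy',allow_pickle=True).item(); k=1.5625
A,B=[p2w(d,403/k,v/k,16) for v in (144,413)]; m=(A+B)/2; print(m,np.arctan2(*(A-B)[::-1]))
go(*m,z=22)
E
```

```text
[510.3957214  419.64911454] 3.111529623188046
tcp [511.6 420.1 167.6] yaw 3.112 shift [ 0.0015 -0.0008  0.1456]
```

Call:
{"api": "arm_command", "payload": {"series": [{"linear": [0.001, 0, 0.04], "turn": 0}, {"linear": [0, 0, 0.04], "turn": 0}, {"linear": [0, 0, 0.03], "turn": 0}, {"linear": [0, 0, 0.015], "turn": 0}, {"linear": [0, 0, 0.01], "turn": 0}, {"linear": [0, 0, 0], "turn": 0}, {"linear": [0, 0, 0], "turn": 0}, {"linear": [0, 0, 0], "turn": 0}]}}

```text
t: 26.65
ee_pos: [510.7, 420.0, 32.4]
orientation: [0.047, 3.139, 0.003]
ft_force: [-0.5, 0.7, 0.2]
width: 88.0
grasp_force: 0.0
```

Call:
{"api": "arm_command", "payload": {"series": [{"linear": [0, 0, 0.005], "turn": 0}, {"linear": [0, 0, 0.004], "turn": 0}, {"linear": [0, 0, 0], "turn": 0}, {"linear": [0, 0, 0], "turn": 0}]}}

```text
t: 27.05
ee_pos: [509.7, 419.1, 21.5]
orientation: [-0.047, -3.141, 0.0]
ft_force: [0.1, 0.5, 0.3]
width: 87.3
grasp_force: 0.0
```

Call:
{"api": "arm_command", "payload": {"series": [{"linear": [0, 0, 0], "turn": 0}, {"linear": [0, 0, 0], "turn": 0}, {"linear": [0, 0, 0], "turn": 0}, {"linear": [0, 0, 0], "turn": 0}, {"linear": [0, 0, 0], "turn": 0}, {"linear": [0, 0, 0], "turn": 0}, {"linear": [0, 0, 0], "turn": 0}, {"linear": [0, 0, 0], "turn": 0}], "jaw": -1}}

```text
t: 27.85
ee_pos: [509.8, 419.2, 21.7]
orientation: [0.047, 3.141, 0.0]
ft_force: [0.1, -0.1, -0.1]
width: 43.7
grasp_force: 30.0
```

Call:
{"api": "arm_command", "payload": {"series": [{"linear": [0, 0, -0.015], "turn": 0}, {"linear": [0, 0, -0.03], "turn": 0}, {"linear": [0, 0, -0.04], "turn": 0}, {"linear": [0, 0, -0.04], "turn": 0}, {"linear": [0, 0, -0.03], "turn": 0}, {"linear": [0, 0, -0.02], "turn": 0}, {"linear": [0, 0, 0], "turn": 0}, {"linear": [0, 0, 0], "turn": 0}]}}

```text
t: 28.65
ee_pos: [509.6, 419.0, 197.0]
orientation: [0.047, 3.141, 0.001]
ft_force: [0.6, 0.1, -1.8]
width: 43.7
grasp_force: 30.0
```

Call:
{"api": "arm_command", "payload": {"series": [{"linear": [0, 0, 0], "turn": 0.08}, {"linear": [0, 0, 0], "turn": 0.13}, {"linear": [0, 0, 0], "turn": 0.14}, {"linear": [0, 0, 0], "turn": 0.14}, {"linear": [0, 0, 0], "turn": 0.14}, {"linear": [0, 0, 0], "turn": 0.14}, {"linear": [0, 0, 0], "turn": 0.14}, {"linear": [0, 0, 0], "turn": 0.14}, {"linear": [0, 0, 0], "turn": 0.14}, {"linear": [0, 0, 0], "turn": 0.14}]}}

```text
t: 29.65
ee_pos: [508.8, 418.4, 194.3]
orientation: [-1.982, -2.437, 0.006]
ft_force: [-0.4, -1.2, -1.1]
width: 43.5
grasp_force: 30.0
```

Call:
{"api": "arm_command", "payload": {"series": [{"linear": [0, 0, 0], "turn": 0.13}, {"linear": [0, 0, 0], "turn": 0.1}, {"linear": [0, 0, 0], "turn": 0.069}, {"linear": [0, 0, 0], "turn": 0}, {"linear": [0, 0, 0], "turn": 0}]}}

```text
t: 30.15
ee_pos: [509.2, 418.7, 195.2]
orientation: [-2.315, -2.124, 0.004]
ft_force: [0.3, -0.2, -1.4]
width: 43.7
grasp_force: 30.0
```

```bash
python3 - <<'E'
from h import *
go(530,-26,120,1.48)
E
```

```text
tcp [509.2 418.7 195.2] yaw 1.485 shift [-0.4411  0.0591  0.0758] turn 0.005 j6 0.76
```

Call:
{"api": "arm_command", "payload": {"series": [{"linear": [-0.03, 0.004, 0], "turn": 0}, {"linear": [-0.045, 0.006, 0], "turn": 0}, {"linear": [-0.045, 0.006, 0], "turn": 0}, {"linear": [-0.045, 0.006, 0], "turn": 0}, {"linear": [-0.045, 0.006, 0], "turn": 0}, {"linear": [-0.045, 0.006, 0], "turn": 0}, {"linear": [-0.045, 0.006, 0], "turn": 0}, {"linear": [-0.045, 0.006, 0], "turn": 0}, {"linear": [-0.045, 0.006, 0], "turn": 0}, {"linear": [-0.03, 0.005, 0], "turn": 0.005}]}}

```text
t: 31.15
ee_pos: [529.1, -6.8, 196.4]
orientation: [-2.322, -2.116, 0.001]
ft_force: [-0.6, 0.3, -0.8]
width: 43.6
grasp_force: 30.0
```

Call:
{"api": "arm_command", "payload": {"series": [{"linear": [-0.02, 0.002, 0], "turn": 0}, {"linear": [0, 0, 0.03], "turn": 0}, {"linear": [0, 0, 0.03], "turn": 0}, {"linear": [0, 0, 0.015], "turn": 0}, {"linear": [0, 0, 0], "turn": 0}, {"linear": [0, 0, 0], "turn": 0}, {"linear": [0, 0, 0], "turn": 0}]}}

```text
t: 31.85
ee_pos: [530.5, -24.3, 122.6]
orientation: [2.321, 2.116, 0.002]
ft_force: [-0.3, -0.5, -1.0]
width: 43.6
grasp_force: 30.0
```

```bash
python3 - <<'E'
from h import *
go(530,-26,87,1.48)
E
```

```text
tcp [530.5 -24.3 122.6] yaw 1.478 shift [-0.0018 -0.0004  0.0356] turn -0.002 j6 0.02
```

Call:
{"api": "arm_command", "payload": {"series": [{"linear": [-0.001, 0, 0.012], "turn": 0}, {"linear": [0, 0, 0.01], "turn": 0}, {"linear": [0, 0, 0.006], "turn": 0}, {"linear": [0, 0, 0.003], "turn": 0}, {"linear": [0, 0, 0.002], "turn": 0}, {"linear": [0, 0, 0.001], "turn": 0}, {"linear": [0, 0, 0], "turn": 0}, {"linear": [0, 0, 0], "turn": 0}, {"linear": [0, 0, 0], "turn": 0}]}}

```text
t: 32.75
ee_pos: [529.9, -25.3, 87.9]
orientation: [2.322, 2.116, 0.001]
ft_force: [-0.3, 0.1, -0.7]
width: 43.6
grasp_force: 30.0
```

Call:
{"api": "arm_command", "payload": {"series": [{"linear": [0, 0, 0.001], "turn": 0}, {"linear": [0, 0, 0.0005], "turn": 0}, {"linear": [0, 0, 0], "turn": 0}, {"linear": [0, 0, 0], "turn": 0}]}}

```text
t: 33.15
ee_pos: [529.9, -25.3, 86.7]
orientation: [2.322, 2.116, 0.0]
ft_force: [-1.1, 0.2, 5.4]
width: 44.0
grasp_force: 30.0
```

Call:
{"api": "arm_command", "payload": {"series": [{"linear": [0, 0, 0], "turn": 0}, {"linear": [0, 0, 0], "turn": 0}, {"linear": [0, 0, 0], "turn": 0}, {"linear": [0, 0, 0], "turn": 0}, {"linear": [0, 0, 0], "turn": 0}, {"linear": [0, 0, -0.02], "turn": 0}, {"linear": [0, 0, -0.04], "turn": 0}, {"linear": [0, 0, -0.05], "turn": 0}, {"linear": [0, 0, -0.03], "turn": 0}], "jaw": 1}}

```text
t: 34.05
ee_pos: [530.6, -25.4, 229.3]
orientation: [2.321, 2.114, 0.003]
ft_force: [0.5, -0.6, 0.6]
width: 87.6
grasp_force: 0.0
```

Call:
{"api": "arm_command", "payload": {"series": [{"linear": [-0.042, 0.01, 0], "turn": 0}, {"linear": [-0.042, 0.01, 0], "turn": 0}, {"linear": [-0.042, 0.01, 0], "turn": 0}, {"linear": [-0.042, 0.01, 0], "turn": 0}, {"linear": [-0.042, 0.01, 0], "turn": 0}, {"linear": [-0.043, 0.011, 0], "turn": 0}, {"linear": [0, 0, 0], "turn": 0}, {"linear": [0, 0, 0], "turn": 0}, {"linear": [0, 0, 0], "turn": 0}]}}

```text
t: 34.95
ee_pos: [566.5, -281.7, 225.8]
orientation: [-2.321, -2.115, 0.0]
ft_force: [0.3, 0.8, 0.7]
width: 87.7
grasp_force: 0.0
```

```bash
python3 - <<'E'
from h import *
d=snap('wrist','w8'); np.save('w8.npy',d,allow_pickle=True)
go(566.6,-283,51,1.48)
E
```

```text
tcp [ 566.7 -281.4  226. ] yaw 1.479 shift [-0.0017  0.0002  0.175 ] turn -0.001 j6 -0.39
```

View pics/w8.png

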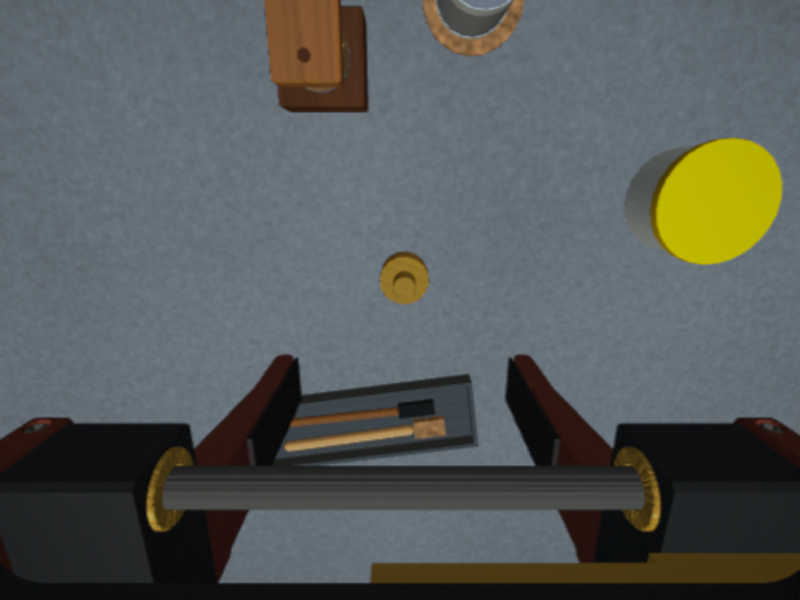

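The knob top is at (404,287), and the plank's near end lies over the stub with its hole at (304,55).

```bash
python3 - <<'E'
from h import *
d=np.load('w8.npy',allow_pickle=True).item(); k=1.5625
t=p2w(d,404/k,287/k,50); print(t, 'plank hole', p2w(d,304/k,55/k,81)); go(*t,z=52)
E
```

```text
[ 567.40893    -283.77373743] plank hole [ 521.21360126 -125.59465283]
tcp [ 566.7 -281.4  226. ] yaw 1.479 shift [-0.0024  0.0011  0.174 ]
```

Call:
{"api": "arm_command", "payload": {"series": [{"linear": [-0.002, 0.001, 0.02], "turn": 0}, {"linear": [0, 0, 0.04], "turn": 0}, {"linear": [0, 0, 0.04], "turn": 0}, {"linear": [0, 0, 0.03], "turn": 0}, {"linear": [0, 0, 0.02], "turn": 0}, {"linear": [0, 0, 0.015], "turn": 0}, {"linear": [0, 0, 0], "turn": 0}, {"linear": [0, 0, 0], "turn": 0}, {"linear": [0, 0, 0], "turn": 0}]}}

```text
t: 35.9
ee_pos: [568.7, -285.1, 62.6]
orientation: [2.32, 2.115, 0.001]
ft_force: [-0.0, 0.0, -0.4]
width: 87.9
grasp_force: 0.0
```

Call:
{"api": "arm_command", "payload": {"series": [{"linear": [0.001, -0.001, 0.005], "turn": 0}, {"linear": [0, 0, 0.004], "turn": 0}, {"linear": [0, 0, 0], "turn": 0}, {"linear": [0, 0, 0], "turn": 0}]}}

```text
t: 36.3
ee_pos: [566.8, -283.9, 52.1]
orientation: [-2.322, -2.116, 0.0]
ft_force: [1.0, -0.6, 0.2]
width: 87.4
grasp_force: 0.0
```

Call:
{"api": "arm_command", "payload": {"series": [{"linear": [0, 0, 0], "turn": 0}, {"linear": [0, 0, 0], "turn": 0}, {"linear": [0, 0, 0], "turn": 0}, {"linear": [0, 0, 0], "turn": 0}, {"linear": [0, 0, 0], "turn": 0}, {"linear": [0, 0, 0], "turn": 0}, {"linear": [0, 0, 0], "turn": 0}, {"linear": [0, 0, 0], "turn": 0}, {"linear": [0, 0, 0], "turn": 0}, {"linear": [0, 0, 0], "turn": 0}], "jaw": -1}}

```text
t: 37.3
ee_pos: [566.8, -283.9, 52.1]
orientation: [-2.322, -2.116, 0.0]
ft_force: [-0.8, 0.5, 0.7]
width: 17.5
grasp_force: 30.0
```

Call:
{"api": "arm_command", "payload": {"series": [{"linear": [0, 0, 0], "turn": 0}, {"linear": [0, 0, 0], "turn": 0}, {"linear": [0, 0, -0.015], "turn": 0}, {"linear": [0, 0, -0.03], "turn": 0}, {"linear": [0, 0, -0.04], "turn": 0}, {"linear": [0, 0, -0.05], "turn": 0}, {"linear": [0, 0, -0.04], "turn": 0}, {"linear": [0, 0, -0.02], "turn": 0}, {"linear": [0, 0, 0], "turn": 0}, {"linear": [0, 0, 0], "turn": 0}]}}

```text
t: 38.3
ee_pos: [566.3, -283.6, 247.0]
orientation: [-2.322, -2.116, 0.0]
ft_force: [-0.0, -0.0, -3.5]
width: 17.9
grasp_force: 30.0
```

```bash
python3 - <<'E'
from h import *
go(538.8,64,170,1.48)
E
```

```text
tcp [ 566.3 -283.6  247. ] yaw 1.478 shift [ 0.3435 -0.0597  0.0771] turn -0.002 j6 -0.39
```

Call:
{"api": "arm_command", "payload": {"series": [{"linear": [0.02, -0.004, 0], "turn": 0}, {"linear": [0.04, -0.007, 0], "turn": 0}, {"linear": [0.045, -0.008, 0], "turn": 0}, {"linear": [0.045, -0.008, 0], "turn": 0}, {"linear": [0.045, -0.008, 0], "turn": 0}, {"linear": [0.045, -0.008, 0], "turn": 0}, {"linear": [0.045, -0.008, 0], "turn": 0}, {"linear": [0.039, -0.006, 0], "turn": 0}, {"linear": [0.02, -0.003, 0], "turn": 0}, {"linear": [0, 0, 0.01], "turn": 0}]}}

```text
t: 39.3
ee_pos: [538.0, 67.4, 236.2]
orientation: [-2.317, -2.119, 0.001]
ft_force: [-1.1, -0.6, -3.1]
width: 17.4
grasp_force: 30.0
```

Call:
{"api": "arm_command", "payload": {"series": [{"linear": [0, 0, 0.03], "turn": 0}, {"linear": [0, 0, 0.025], "turn": 0}, {"linear": [0, 0, 0.015], "turn": 0}, {"linear": [0, 0, 0.005], "turn": 0}, {"linear": [0, 0, 0], "turn": 0}, {"linear": [0, 0, 0], "turn": 0}, {"linear": [0, 0, 0], "turn": 0}]}}

```text
t: 40.0
ee_pos: [539.6, 64.1, 162.9]
orientation: [2.322, 2.115, 0.002]
ft_force: [-0.4, -0.7, -4.3]
width: 17.5
grasp_force: 30.0
```

```bash
python3 - <<'E'
from h import *
go(538.8,64,133,1.48)
E
```

```text
tcp [539.6  64.1 162.9] yaw 1.478 shift [-0.0002 -0.0008  0.0299] turn -0.002 j6 0.19
```

Call:
{"api": "arm_command", "payload": {"series": [{"linear": [0, 0, 0.01], "turn": 0}, {"linear": [0, 0, 0.008], "turn": 0}, {"linear": [0, 0, 0.005], "turn": 0}, {"linear": [0, 0, 0.003], "turn": 0}, {"linear": [0, 0, 0.002], "turn": 0}, {"linear": [0, 0, 0], "turn": 0}, {"linear": [0, 0, 0], "turn": 0}, {"linear": [0, 0, 0], "turn": 0}]}}

```text
t: 40.8
ee_pos: [539.3, 64.3, 134.4]
orientation: [2.322, 2.116, 0.001]
ft_force: [-0.1, -0.1, -3.1]
width: 17.2
grasp_force: 30.0
```

Call:
{"api": "arm_command", "payload": {"series": [{"linear": [0, 0, 0.001], "turn": 0}, {"linear": [0, 0, 0.0005], "turn": 0}, {"linear": [0, 0, 0], "turn": 0}, {"linear": [0, 0, 0], "turn": 0}]}}

```text
t: 41.2
ee_pos: [539.4, 64.3, 133.1]
orientation: [2.322, 2.116, 0.001]
ft_force: [-1.4, -0.5, 3.7]
width: 17.5
grasp_force: 30.0
```

Call:
{"api": "arm_command", "payload": {"series": [{"linear": [0, 0, 0], "turn": 0}, {"linear": [0, 0, 0], "turn": 0}, {"linear": [0, 0, 0], "turn": 0}, {"linear": [0, 0, 0], "turn": 0}, {"linear": [0, 0, 0], "turn": 0}, {"linear": [0, 0, 0], "turn": 0}, {"linear": [0, 0, -0.02], "turn": 0}, {"linear": [0, 0, -0.04], "turn": 0}, {"linear": [0, 0, -0.05], "turn": 0}, {"linear": [0, 0, -0.05], "turn": 0}], "jaw": 1}}

```text
t: 42.2
ee_pos: [538.5, 64.2, 294.0]
orientation: [-2.322, -2.115, 0.002]
ft_force: [1.6, -0.1, 0.6]
width: 87.7
grasp_force: 0.0
```

Call:
{"api": "arm_command", "payload": {"series": [{"linear": [-0.04, 0, 0], "turn": 0}, {"linear": [-0.04, 0, 0], "turn": 0}, {"linear": [-0.04, 0, 0], "turn": 0}, {"linear": [-0.04, 0, 0], "turn": 0}, {"linear": [-0.04, 0, 0], "turn": 0}, {"linear": [-0.04, 0, 0], "turn": 0}, {"linear": [0, 0, 0], "turn": 0}, {"linear": [0, 0, 0], "turn": 0}]}}

```text
t: 43.0
ee_pos: [516.5, -175.3, 292.5]
orientation: [-2.324, -2.113, -0.0]
ft_force: [-0.7, -0.6, -0.4]
width: 87.8
grasp_force: 0.0
```

```bash
python3 - <<'E'
from h import *
d=snap('wrist','w9'); k=1.5625
s=ctrl.get_image('scene')['frame'][120:320,130:390]; s=cv2.resize(s,(780,600),interpolation=cv2.INTER_CUBIC)
cv2.imwrite('pics/s9.png',s)
print((w2p(d,[[538.8,64,131],[538.5,74.3,81],[520.8,-125,81],[638,-79,64]])*k).round())
E
```

```text
[[ 401. -112.]
 [ 399.  -83.]
 [ 402.  215.]
 [ 538.  142.]]
```

View pics/w9.png

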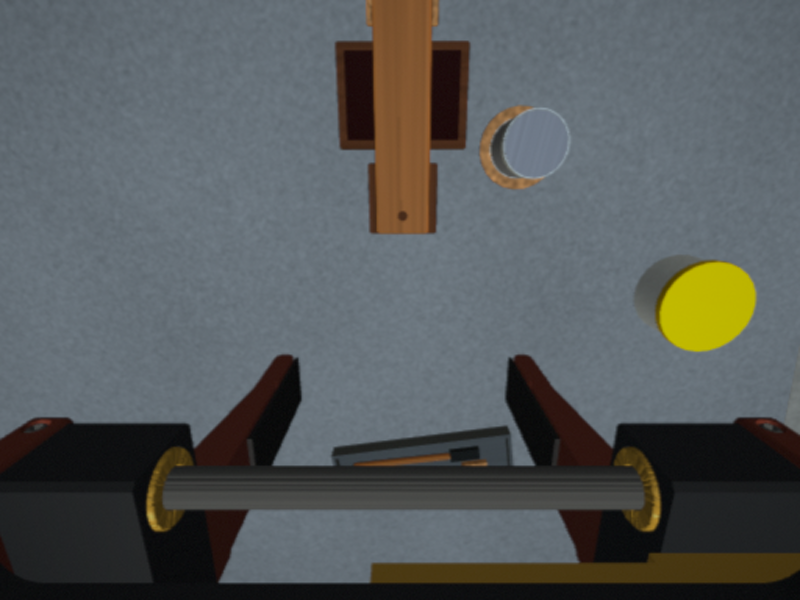

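View pics/s9.png

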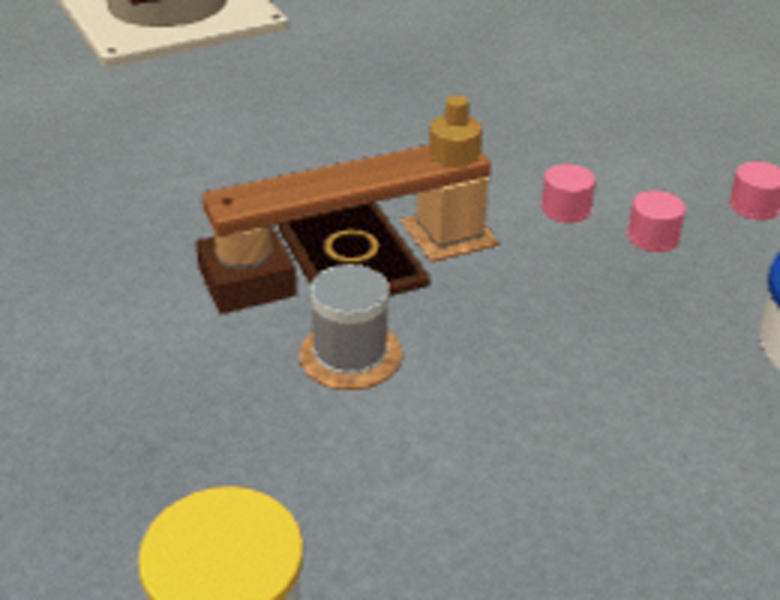

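The wrist view shows the plank hole at (403,215) and the tin at (537,143), both where computed. In the scene view the bridge is level, the weight stands over the tall block, and the gripper is clear of everything. Handing in.

```bash
python3 -c "
from workcell import ctrl
print(ctrl.close_job())"
```

```text
the job is handed in; nothing more can be done
None
```

The hand rest is set up and the job is handed in after about 43 s of robot time; the last pictures show everything placed and level with the panel untouched, but no verdict came back from the judging.

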